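# Ease the domino rack out of its box

## Task

Take the long wooden domino rack out of the oak games box through the opening in the top, which is shorter than the rack, so bring one end up through the opening first and draw the rest out after it at a slant. Finish while still holding the rack in the gripper, still, with all of it at least 6 cm higher than the box's top and nothing else touching it; do not put it down or let go. Leave the two rooks, the dice bowl and the score dial with its knob as they are.

Things in the scene. Friction and masses are not known exactly. Their poses are not given: they have to be found in the camera images.
- box: Fixed oak games box, 406 mm long along its y, 166 mm wide along its x, 64 mm high. Origin: centre of its underside, on the flap; z up. Walls 8 mm, floor 6 mm thick; inside 390 mm (y) by 150 mm (x), 52 mm clear height under the covers.
- box_opening (a point): Centre of the opening, level with the box's top (64 mm up). Two fixed covers 6 mm thick close the top at both y ends of the box; the opening between them spans the full inner width (150 mm, box x) and 180 mm along box y (90 mm either side of this point).
- rack_mid (a point): Centre (11 mm up) of the loose pale wooden domino rack: straight bar, 250 mm along its y, 24 mm along its x, 22 mm high (z), groove 10 mm wide and deep along its top; 60 to 130 g. It lies flat on the box floor (underside 6 mm above the flap), groove up, within 3 degrees of the box's y and near its middle line, at least one end under a cover.
- rack_end_a (a point): Centre of the rack's end face at its own -y end, 125 mm from rack_mid.
- rack_end_b (a point): Centre of the rack's end face at its own +y end, 125 mm from rack_mid.
- bowl_mid (a point): White ceramic dice bowl, 110 mm across the rim, 45 mm high, with two dice; this point is its centre, 22 mm up. Loose; stands beyond the box. Not to be moved.
- rook1_mid (a point): Black plastic rook (chess piece), 34 mm across the foot, 68 mm high; point 34 mm up. Loose; stands beyond the box. Not to be moved.
- rook2_mid (a point): The other, identical black rook; point 34 mm up. Not to be moved.
- dial_pointer (a point): Tip of the pointer mark on top of the knob of the aluminium score dial (fixed disc 84 mm across, 18 mm high, knob 36 mm across on it, 37 mm high in all); 16 mm from the knob's axis, 36 mm up. The dial is beyond the box; the knob turns freely. Not to be turned.

How it is judged:
By the outcome, as a careful person would: the job done as asked, in the order asked, and still so for the second after the job is handed in, while the arm keeps its last pose, push and grip.
It also fails if it takes over 42 s, if anything falls off the work surface, if the arm or the gripper's body presses on something with over 40 N, if the wrist force passes 120 N, or if a joint passes its speed limit or range.

## Robot

A 6-joint arm with a two-finger parallel gripper is mounted at the origin on the work surface. World frame = base frame: x ahead of the robot, y to its left, z up, the work surface at z = 0. Lengths are in m, angles in degrees, forces in N, time in s.
With the tool pointing down it reaches from about 0.4 to 0.825 m from the base axis. Payload 7 kg.
Tool frame: the origin (TCP) lies on the centre line of the jaws, within the pads' length; the fingertips stand 8 mm ahead of it and the grasp point (between the pads) lies 11 mm behind it; z points along the fingers, y is the line along which they close (so a half turn about z gives the same grasp; the last joint's range is limited). The gripper opens to 88 mm and grips with 3 to 60 N. Pads are 19 mm wide; open, the fingers measure 130 mm over their backs; the gripper's body (78 mm by 193 mm) begins 47 mm behind the grasp point.
Start: joints at [-49.097, 20.546, 0.682, 0, -70.136, -16.507], TCP at [0.279, -0.615, 0.235] pointing down, gripper open.
Joint ranges: [-176.03, 176.03], [-82.01, 121.73], [-58.28, 71.71], [-173.87, 95.51], [-174.79, -0.11], [-173.66, 173.66]. Speed limits (degrees/s): [136.94, 136.94, 172.46, 180, 180, 180].

## Interface

Orientations are given as [roll, pitch, yaw] about the fixed x, y, z axes, in that order (R = Rz(yaw) Ry(pitch) Rx(roll)).
In Python, from plant import telemetry, viewer, close_job, models gives the robot as it stands.
- The arm moves only by the shell command python3 -m handwheel 'ROWS' [FORCE]. ROWS is JSON, a list of rows, each an object with "grip": the closure, from -1 (fully open) to 1 (shut); "travel": the shift along the tool's x, y, z as a fraction of full scale, a list of three; "spin": the turn about the tool's z as a fraction of full scale. A call has 1 to 8 rows; each row shifts and turns the commanded pose from where the row before left it, along the tool's axes as they then stand; what a row does not reach is not made up. Full scale, the value 1, is 0.025 m for a shift and 5 degrees for a turn. A row lasts 1/8 s, in which the tool goes at most 62.5 mm and 10.7 degrees, less where a joint would pass 70% of its speed; a pose out of reach is approached as far as the arm can. A call with a number of a shift or a turn outside -1 to 1 is refused whole. A call with a gripper value outside its range is refused whole. The fingers move at their own pace and stop on an object; FORCE is the grip in N (left out, the last holds). Time passes only in rows, so rows that do not move let the fingers close. It gives the time, the measured TCP pose, the force, the opening and the grip force at its end, in the units of the state.
- telemetry.get_state(): the state, without advancing time (a new reading comes with each control period).
- viewer.capture(name): name is "scene" or "top" or "wrist"; returns the picture (420x560x3 uint8, red, green, blue); there is no depth.
- viewer.calibration(name): a dict with "fx", "fy", "cx", "cy" (pixels), "T" (4x4, takes a point from camera to world coordinates); the wrist camera has in their place "T_tool_cam" (4x4, takes a point from camera to tool coordinates, whose origin is the TCP and whose axes are the flange's). Camera axes: x right, y down, z forward; pixel columns grow to the right and rows downward; lengths in m; the calibration is good to about 2 mm. A picture is of the moment at which its call begins: read the wrist's pose just before it. calibration takes no time and is no camera call.
- close_job(): hands the job in; it is judged then, once.
Trained networks look in the newest picture that a camera, given by its name, has taken for a name from the list of things; names that differ only in an ending like _2 or _b are one class to them, and where a whole thing is asked for, a point or a joint stands for the part that bears it (a point fixed in the world has none). Each returns a list of dicts, best first, with "p" (0 to 1); they miss things now and then, are a little off and sometimes report something else, mostly with a low value. They report only what shows in the picture. A call takes as long as a camera call.
- models.find_in(camera, thing): "position" ([column, row] in pixels, amid what is visible of it).
The state is a dict: "time_s": time; "joints": joint angles; "qd": joint speeds; "joint_torque": joint torques, N m; "tcp_pos": TCP position; "eef_rot": TCP orientation; "contact_force": force on the tool from outside, world axes, zero at the start; "moment": the same for the moment, N m; "gripper_width": finger opening in m; "gripper_force": force on a finger pad.
Only numpy, scipy, OpenCV 4.12 (cv2) and the standard library are available. Lean on these libraries where they do the work, as an engineer would, in place of code of your own. Each camera call takes 0.05 s, during which the arm holds its last target. There are 200 camera calls.

## Working session

There is one attempt and no reset: what is moved stays moved. The work goes in short steps, Python scripts to look and compute and a shell command to move; the robot and the scene stay as the last step left them, time stands still between calls to the robot, and variables do not carry over. Pictures are saved under pics/ and viewed, at most 10 in all, crops included, and the job is handed in when it is done.

```bash
mkdir -p pics; cat > h.py <<'E'
import numpy as np,cv2
from scipy.spatial.transform import Rotation as R
from plant import telemetry,viewer,models
def save(cam,n):
    im=viewer.capture(cam); cv2.imwrite(f'pics/{n}.png',im[:,:,::-1]); return im
def ray(cam,px,z):
    c=viewer.calibration(cam)
    if 'T' in c: T=c['T']
    else:
        s=telemetry.get_state(); T=np.eye(4); T[:3,:3]=R.from_euler('xyz',s['eef_rot'],degrees=True).as_matrix(); T[:3,3]=s['tcp_pos']; T=T@np.array(c['T_tool_cam'])
    T=np.array(T)
    d=T[:3,:3]@[(px[0]-c['cx'])/c['fx'],(px[1]-c['cy'])/c['fy'],1]; o=T[:3,3]
    return o+d*(z-o[2])/d[2]
E
python3 - <<'E'
from h import *
print(telemetry.get_state())
a=save('scene','s0');b=save('top','t0')
for cam in('top','scene'):
  for n,z in (('box',.064),('box_opening',.064),('rack_mid',.028),('rack_end_a',.017),('rack_end_b',.017),('bowl_mid',.022),('rook1_mid',.034),('dial_pointer',.036)):
    for r in models.find_in(cam,n)[:3]: print(cam,n,np.round(r['position'],1),round(r['p'],2),ray(cam,r['position'],z).round(4))
E
```

```text
{'time_s': 0.0, 'joints': array([-4.90963557e+01,  2.05926982e+01,  6.32754499e-01, -2.10910929e-02,
       -7.01363007e+01, -1.65069926e+01]), 'qd': array([ 0.07446728, -0.07278825,  0.17651368, -0.06618348,  0.06932595,
        0.02460565]), 'joint_torque': array([-1.62655720e-03, -5.82706690e+01,  2.93062806e+01,  6.99741706e+00,
        6.79110046e-03, -1.65055826e-04]), 'tcp_pos': array([ 0.27858589, -0.61429018,  0.23359763]), 'eef_rot': array([ 1.79902088e+02, -8.33936873e-03, -1.55610524e+02]), 'contact_force': array([-0.16584176, -0.41003375, -0.20927573]), 'moment': array([ 0.02836416, -0.05710009,  0.02036583]), 'gripper_force': 0.0, 'gripper_width': 0.08781648710399144}
top box [249.7 239.7] 0.55 [0.5427 0.0655 0.064 ]
top box_opening [250.  241.5] 0.68 [0.5394 0.0649 0.064 ]
top rack_mid [249.7 246.1] 0.69 [0.5292 0.0692 0.028 ]
top rack_end_a [246.6 124.3] 0.71 [0.7686 0.0794 0.017 ]
top rack_end_a [249.8 243.5] 0.68 [0.5337 0.0702 0.017 ]
top rack_end_b [246.6 124.3] 0.71 [0.7686 0.0794 0.017 ]
top rack_end_b [249.8 243.5] 0.68 [0.5337 0.0702 0.017 ]
top bowl_mid [247.4 123.2] 0.88 [0.7695 0.0773 0.022 ]
top rook1_mid [333.3 138.9] 0.67 [ 0.7356 -0.0894  0.034 ]
scene box [247.3 210.9] 0.75 [ 0.571  -0.0225  0.064 ]
scene box_opening [248.2 210.9] 0.87 [ 0.5723 -0.0213  0.064 ]
scene rack_mid [270.1 199.6] 0.93 [0.5422 0.083  0.028 ]
scene rack_mid [355.7 237.5] 0.74 [0.7638 0.0883 0.028 ]
scene rack_end_a [268.8 198.3] 0.9 [0.5253 0.0983 0.017 ]
scene rack_end_b [268.8 198.3] 0.9 [0.5253 0.0983 0.017 ]
scene bowl_mid [353.7 237.5] 0.69 [0.757  0.0928 0.022 ]
scene dial_pointer [389.9 211.5] 0.65 [0.7761 0.2064 0.036 ]
```

View pics/t0.png

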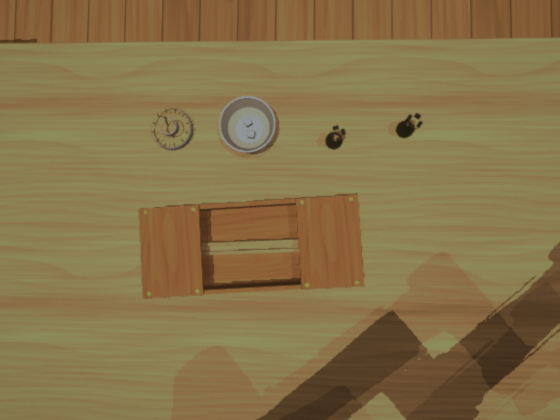

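View pics/s0.png

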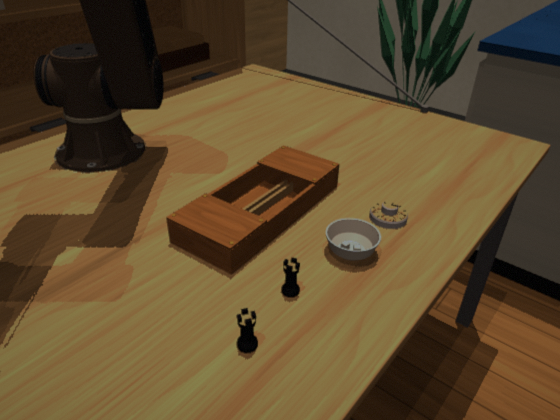

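Top view: the opening spans cols 202–300 and rows 203–290, with the rack crossing it at row ~246. The dial, bowl and rooks are all well beyond it. Now I'll zoom in and fit the box.

```bash
python3 - <<'E'
from h import *
t=cv2.imread('pics/t0.png')[185:310,130:375];s=cv2.imread('pics/s0.png')[140:270,160:350]
f=lambda a,w:cv2.resize(a,(w,int(a.shape[0]*w/a.shape[1])),interpolation=cv2.INTER_CUBIC)
t=f(t,560);s=f(s,400)
o=np.zeros((t.shape[0]+s.shape[0],560,3),np.uint8);o[:t.shape[0]]=t;o[t.shape[0]:,:400]=s
cv2.imwrite('pics/z0.png',cv2.convertScaleAbs(o,alpha=1.5));print(o.shape)
c=viewer.calibration('top');print(c['fx'],np.round(c['T'],3));print(np.round(viewer.calibration('wrist')['T_tool_cam'],3))
P=[ray('top',p,.064) for p in((140,208),(357,194),(363,288),(143,298))];print(np.round(P,4),np.mean(P,0))
E
```

```text
(558, 560, 3)
390.48253751008895 [[ 0.009 -0.999  0.047  0.567]
 [-0.999 -0.007  0.04  -0.01 ]
 [-0.04  -0.048 -0.998  0.778]
 [ 0.     0.     0.     1.   ]]
[[-0.    -0.965 -0.261  0.071]
 [ 1.    -0.     0.    -0.001]
 [-0.    -0.261  0.965 -0.151]
 [ 0.     0.     0.     1.   ]]
[[ 0.5993  0.2706  0.064 ]
 [ 0.6276 -0.1293  0.064 ]
 [ 0.4582 -0.1399  0.064 ]
 [ 0.434   0.2607  0.064 ]] [0.52978115 0.06552598 0.064     ]
```

View pics/z0.png

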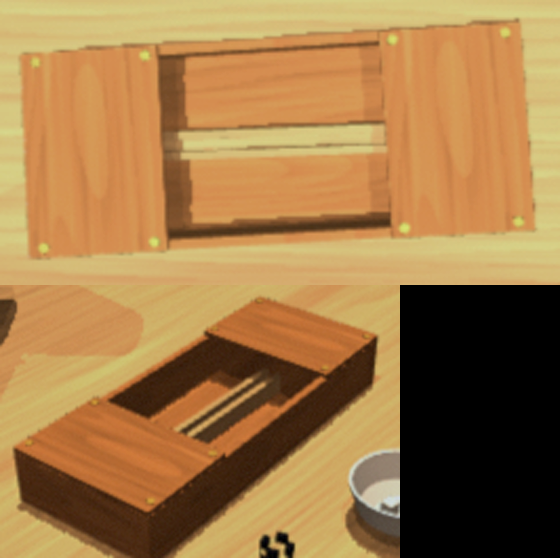

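Top zoom: the rack runs from (206.6,248) to (299,244) and enters under both covers. The box centre is about (0.530,0.0655) and its yaw about +3.8°. I'll turn and go.

```bash
python3 -m handwheel '[{"grip":-1,"travel":[0,0,0],"spin":-1},{"grip":-1,"travel":[0,0,0],"spin":-1},{"grip":-1,"travel":[0,0,0],"spin":-1},{"grip":-1,"travel":[0,0,0],"spin":-1},{"grip":-1,"travel":[0,0,0],"spin":-1},{"grip":-1,"travel":[0,0,0],"spin":-1},{"grip":-1,"travel":[0,0,0],"spin":-1}]' | tail -c 600
python3 -m handwheel '[{"grip":-1,"travel":[0,0,0],"spin":-1},{"grip":-1,"travel":[0,0,0],"spin":-1},{"grip":-1,"travel":[0,0,0],"spin":-1},{"grip":-1,"travel":[0,0,0],"spin":-1},{"grip":-1,"travel":[0,0,0],"spin":-1},{"grip":-1,"travel":[0,0,0],"spin":-1},{"grip":-1,"travel":[0,0,0],"spin":-0.86}]' | tail -c 600
python3 -c "
from h import *
print(ray('top',(206.6,248),.028),ray('top',(299,244),.028))"
```

```text
time_s: 1.78
tcp_pos: [0.2788, -0.6147, 0.2346]
eef_rot: [180.0, 0.0, -120.4]
contact_force: [0.0, -0.3, -0.1]
gripper_width: 0.0872
gripper_force: 0.0
time_s: 2.65
tcp_pos: [0.2788, -0.6147, 0.2346]
eef_rot: [180.0, 0.0, -86.2]
contact_force: [-0.2, 0.2, -0.2]
gripper_width: 0.0877
gripper_force: 0.0
[0.52469145 0.15249234 0.028     ] [ 0.53426465 -0.02526697  0.028     ]
```

```bash

python3 -m handwheel '[{"grip":-1,"travel":[-0.98,-0.43,0],"spin":0},{"grip":-1,"travel":[-0.98,-0.43,0],"spin":0},{"grip":-1,"travel":[-0.98,-0.43,0],"spin":0},{"grip":-1,"travel":[-0.98,-0.43,0],"spin":0},{"grip":-1,"travel":[-0.98,-0.43,0],"spin":0},{"grip":-1,"travel":[-0.98,-0.43,0],"spin":0},{"grip":-1,"travel":[-0.98,-0.43,0],"spin":0},{"grip":-1,"travel":[-0.98,-0.43,0],"spin":0}]' | head -3
python3 -m handwheel '[{"grip":-1,"travel":[-0.98,-0.43,0],"spin":0},{"grip":-1,"travel":[-0.98,-0.43,0],"spin":0},{"grip":-1,"travel":[-0.98,-0.43,0],"spin":0},{"grip":-1,"travel":[-0.98,-0.43,0],"spin":0},{"grip":-1,"travel":[-0.98,-0.43,0],"spin":0},{"grip":-1,"travel":[-0.98,-0.43,0],"spin":0},{"grip":-1,"travel":[-0.98,-0.43,0],"spin":0},{"grip":-1,"travel":[-0.98,-0.43,0],"spin":0}]' | head -3
python3 -m handwheel '[{"grip":-1,"travel":[-0.98,-0.43,0],"spin":0},{"grip":-1,"travel":[-0.98,-0.43,0],"spin":0},{"grip":-1,"travel":[-0.98,-0.43,0],"spin":0},{"grip":-1,"travel":[-0.98,-0.43,0],"spin":0},{"grip":-1,"travel":[-0.98,-0.43,0],"spin":0},{"grip":-1,"travel":[-0.98,-0.43,0],"spin":0},{"grip":-1,"travel":[-0.98,-0.43,0],"spin":0},{"grip":-1,"travel":[-0.98,-0.43,0],"spin":0}]' | head -3
python3 -m handwheel '[{"grip":-1,"travel":[-0.9,-0.43,0],"spin":0},{"grip":-1,"travel":[-0.9,-0.43,0],"spin":0},{"grip":-1,"travel":[-0.8,-0.43,0],"spin":0},{"grip":-1,"travel":[0,0,0],"spin":0},{"grip":-1,"travel":[0,0,0],"spin":0}]' | head -3
python3 - <<'E'
from h import *
save('wrist','w0')
E
```

```text
time_s: 3.65
tcp_pos: [0.3522, -0.4128, 0.2347]
eef_rot: [-180.0, -0.0, -86.3]
time_s: 4.65
tcp_pos: [0.4254, -0.2116, 0.2348]
eef_rot: [-180.0, -0.0, -86.3]
time_s: 5.65
tcp_pos: [0.4986, -0.0104, 0.2348]
eef_rot: [-180.0, 0.0, -86.3]
time_s: 6.28
tcp_pos: [0.5262, 0.0556, 0.2344]
eef_rot: [180.0, -0.0, -86.3]
```

View pics/w0.png

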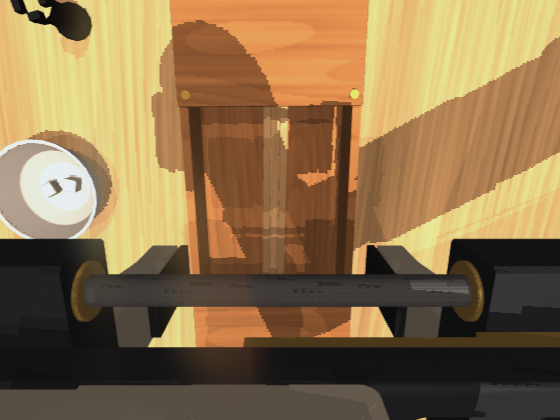

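The wrist view shows the −y cover's edge at row 105, the rack between cols ~264–288 at rows 107–270, and no end in sight. I'll check the lateral alignment.

```bash
python3 - <<'E'
from h import *
s=telemetry.get_state()
Rm=R.from_euler('xyz',s['eef_rot'],degrees=True).as_matrix();p=s['tcp_pos']
for cam,px,z in(('wrist',(264,110),.028),('wrist',(288,110),.028),('wrist',(262,225),.028),('wrist',(287,225),.028),('wrist',(180,105),.064),('wrist',(363,105),.064),('top',(206.6,248),.028),('top',(299,244),.028)):
    w=ray(cam,px,z);print(cam,px,w.round(4),'tool',(Rm.T@(w-p)).round(4))
E
```

```text
wrist (264, 110) [ 0.5432 -0.0212  0.028 ] tool [ 0.0775 -0.0122  0.2064]
wrist (288, 110) [ 0.5193 -0.0228  0.028 ] tool [0.0775 0.0118 0.2065]
wrist (262, 225) [0.5388 0.0993 0.028 ] tool [-0.043  -0.0156  0.2064]
wrist (287, 225) [0.5116 0.0976 0.028 ] tool [-0.043   0.0117  0.2064]
wrist (180, 105) [ 0.6172 -0.0201  0.064 ] tool [ 0.0812 -0.0861  0.1704]
wrist (363, 105) [ 0.4537 -0.0307  0.064 ] tool [0.0812 0.0778 0.1705]
top (206.6, 248) [0.5247 0.1525 0.028 ] tool [-0.097  -0.0049  0.2064]
top (299, 244) [ 0.5343 -0.0253  0.028 ] tool [ 0.081  -0.003   0.2064]
```

```bash

python3 -m handwheel '[{"grip":-0.4,"travel":[0.8,-0.1,0.6],"spin":0},{"grip":-0.4,"travel":[0.8,0,0.9],"spin":0},{"grip":-0.4,"travel":[0.8,0,0.9],"spin":0},{"grip":-0.4,"travel":[0,0,0.9],"spin":0},{"grip":-0.4,"travel":[0,0,0.9],"spin":0},{"grip":-0.4,"travel":[0,0,0.9],"spin":0},{"grip":-0.4,"travel":[0,0,0],"spin":0}]'
python3 - <<'E'
from h import *
save('wrist','w1');save('scene','s1')
a=cv2.imread('pics/w1.png')[:,100:460];b=cv2.imread('pics/s1.png')[80:330,120:420]
b=cv2.resize(b,(430,358));o=np.zeros((420,790,3),np.uint8);o[:,:360]=a;o[:358,360:]=b
cv2.imwrite('pics/c1.png',cv2.convertScaleAbs(o,alpha=1.4))
E
```

```text
time_s: 7.2
tcp_pos: [0.5314, -0.005, 0.1058]
eef_rot: [179.8, -0.0, -86.4]
contact_force: [-0.8, -0.9, 0.9]
gripper_width: 0.0614
gripper_force: 0.0
```

View pics/c1.png

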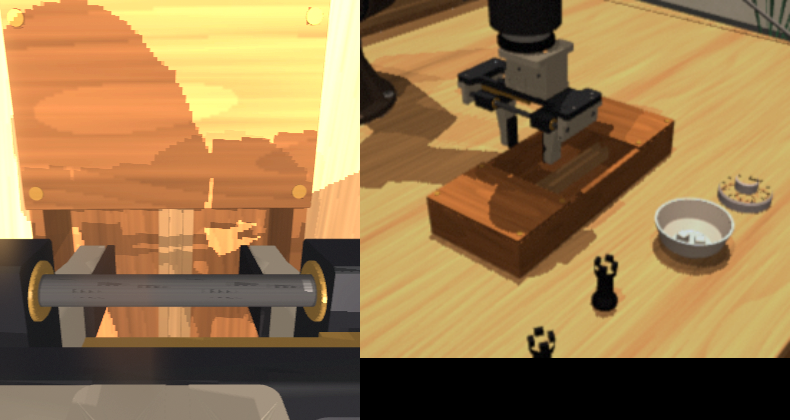

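Fingers (at crop cols ~105 and 250) straddle the rack (at ~160–192), well centred. Descending to TCP z 0.018 and gripping.

```bash

python3 -m handwheel '[{"grip":-0.4,"travel":[0,0,0.9],"spin":0},{"grip":-0.4,"travel":[0,0,0.9],"spin":0},{"grip":-0.4,"travel":[0,0,0.9],"spin":0},{"grip":-0.4,"travel":[0,0,0.8],"spin":0},{"grip":-0.4,"travel":[0,0,0],"spin":0}]'
python3 -m handwheel '[{"grip":1,"travel":[0,0,0],"spin":0},{"grip":1,"travel":[0,0,0],"spin":0},{"grip":1,"travel":[0,0,0],"spin":0},{"grip":1,"travel":[0,0,0],"spin":0}]' 15
```

```text
time_s: 7.92
tcp_pos: [0.5325, -0.0042, 0.0195]
eef_rot: [179.9, -0.0, -86.3]
contact_force: [0.1, 0.6, -0.3]
gripper_width: 0.0614
gripper_force: 0.0
time_s: 8.43
tcp_pos: [0.5329, -0.004, 0.02]
eef_rot: [-180.0, 0.0, -86.3]
contact_force: [0.6, 0.0, 0.3]
gripper_width: 0.0267
gripper_force: 0.0
```

```bash

python3 -m handwheel '[{"grip":1,"travel":[0,0,0],"spin":0},{"grip":1,"travel":[0,0,0],"spin":0},{"grip":1,"travel":[-0.4,0,0],"spin":0},{"grip":1,"travel":[-0.4,0,0],"spin":0},{"grip":1,"travel":[-0.4,0,0],"spin":0}]'
python3 -m handwheel '[{"grip":1,"travel":[-0.4,0,0],"spin":0},{"grip":1,"travel":[-0.4,0,0],"spin":0},{"grip":1,"travel":[-0.4,0,0],"spin":0}]'
```

```text
time_s: 9.05
tcp_pos: [0.5309, 0.0262, 0.0198]
eef_rot: [-180.0, -0.0, -86.3]
contact_force: [1.0, -3.9, 4.8]
gripper_width: 0.0238
gripper_force: 15.0
time_s: 9.43
tcp_pos: [0.5289, 0.0562, 0.0198]
eef_rot: [-180.0, -0.0, -86.3]
contact_force: [0.5, -3.9, 5.9]
gripper_width: 0.0238
gripper_force: 15.0
```

```bash

python3 -m handwheel '[{"grip":1,"travel":[-0.4,0,0],"spin":0},{"grip":1,"travel":[-0.4,0,0],"spin":0}]'
python3 -m handwheel '[{"grip":1,"travel":[-0.4,0,0],"spin":0},{"grip":1,"travel":[-0.4,0,0],"spin":0}]'
python3 -m handwheel '[{"grip":1,"travel":[-0.4,0,0],"spin":0},{"grip":1,"travel":[-0.4,0,0],"spin":0}]'
```

```text
time_s: 9.68
tcp_pos: [0.5275, 0.0761, 0.0198]
eef_rot: [-180.0, -0.0, -86.3]
contact_force: [-0.6, -4.8, 5.9]
gripper_width: 0.0238
gripper_force: 15.0
time_s: 9.93
tcp_pos: [0.5243, 0.0926, 0.0189]
eef_rot: [179.7, -0.3, -86.3]
contact_force: [5.0, -23.0, 1.3]
gripper_width: 0.0241
gripper_force: 15.0
time_s: 10.18
tcp_pos: [0.5222, 0.1117, 0.0184]
eef_rot: [179.6, -0.3, -86.4]
contact_force: [5.8, -22.5, 0.7]
gripper_width: 0.0244
gripper_force: 15.0
```

The rack reached the +y wall when TCP y was about 0.09. Releasing, rising and looking for the emerged −y end.

```bash

python3 -m handwheel '[{"grip":-0.4,"travel":[0.3,0,0],"spin":0},{"grip":-0.4,"travel":[0,0,0],"spin":0},{"grip":-0.4,"travel":[0,0,0],"spin":0},{"grip":-0.4,"travel":[0,0,-0.8],"spin":0},{"grip":-0.4,"travel":[0,0,-0.8],"spin":0},{"grip":-0.4,"travel":[0,0,-0.8],"spin":0},{"grip":-0.4,"travel":[0,0,0],"spin":0}]'
python3 - <<'E'
from h import *
a=save('wrist','w2')
cv2.imwrite('pics/w2b.png',cv2.convertScaleAbs(a[:,:,::-1],alpha=1.6))
E
```

```text
time_s: 11.05
tcp_pos: [0.5266, 0.1092, 0.0812]
eef_rot: [-179.8, 0.1, -86.3]
contact_force: [0.6, 0.6, -0.3]
gripper_width: 0.0615
gripper_force: 0.0
```

View pics/w2b.png

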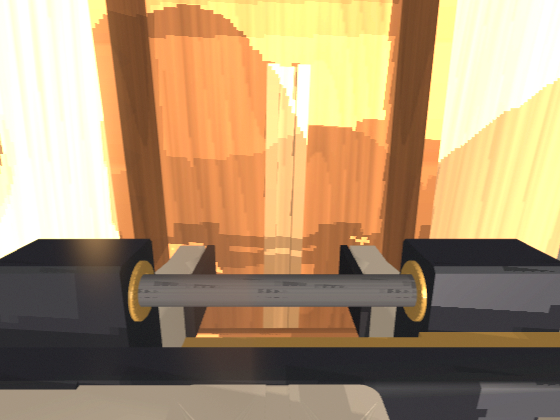

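The rack's free end now shows at row ~64, cols 266–310.

```bash
python3 - <<'E'
from h import *
s=telemetry.get_state()
Rm=R.from_euler('xyz',s['eef_rot'],degrees=True).as_matrix();p=s['tcp_pos']
for px in((266,64),(310,64),(264,225),(303,225)):
    w=ray('wrist',px,.028);print(px,w.round(4),'tool',(Rm.T@(w-p)).round(4))
E
```

```text
(266, 64) [0.5377 0.0104 0.028 ] tool [ 0.0991 -0.0054  0.0521]
(310, 64) [0.5136 0.0088 0.028 ] tool [0.0991 0.0187 0.052 ]
(264, 225) [0.5338 0.103  0.028 ] tool [ 0.0064 -0.0074  0.0522]
(303, 225) [0.5097 0.1014 0.028 ] tool [0.0064 0.0167 0.0521]
```

```bash

python3 -m handwheel '[{"grip":-0.4,"travel":[0.85,0.06,0],"spin":0},{"grip":-0.4,"travel":[0.85,0.06,0],"spin":0},{"grip":-0.4,"travel":[0.85,0.06,0],"spin":0},{"grip":-0.4,"travel":[0.85,0.06,0],"spin":0},{"grip":-0.4,"travel":[0,0,0],"spin":0}]'
python3 -m handwheel '[{"grip":-0.4,"travel":[0,0,0.8],"spin":0},{"grip":-0.4,"travel":[0,0,0.8],"spin":0},{"grip":-0.4,"travel":[0,0,0.8],"spin":0},{"grip":0,"travel":[0,0,0],"spin":0},{"grip":1,"travel":[0,0,0],"spin":0},{"grip":1,"travel":[0,0,0],"spin":0},{"grip":1,"travel":[0,0,0],"spin":0},{"grip":1,"travel":[0,0,0],"spin":0}]' 6
python3 -m handwheel '[{"grip":1,"travel":[0,0,0],"spin":0},{"grip":1,"travel":[0,0,0],"spin":0}]'
```

```text
time_s: 11.72
tcp_pos: [0.5242, 0.0207, 0.079]
eef_rot: [179.9, -0.0, -86.5]
contact_force: [-0.2, -0.2, -0.3]
gripper_width: 0.0612
gripper_force: 0.0
time_s: 12.72
tcp_pos: [0.5254, 0.0231, 0.0202]
eef_rot: [-179.9, 0.0, -86.3]
contact_force: [-0.0, 0.8, 3.8]
gripper_width: 0.0243
gripper_force: 6.0
time_s: 12.98
tcp_pos: [0.5254, 0.0231, 0.0201]
eef_rot: [-179.9, 0.0, -86.3]
contact_force: [-1.7, 0.7, 6.5]
gripper_width: 0.0243
gripper_force: 6.0
```

```bash

python3 -m handwheel '[{"grip":1,"travel":[0,0,-0.3],"spin":0},{"grip":1,"travel":[0,0,-0.3],"spin":0},{"grip":1,"travel":[-0.04,0,-0.3],"spin":0},{"grip":1,"travel":[-0.04,0,-0.3],"spin":0}]'
python3 -m handwheel '[{"grip":1,"travel":[-0.08,0,-0.3],"spin":0},{"grip":1,"travel":[-0.08,0,-0.3],"spin":0},{"grip":1,"travel":[-0.04,0,-0.3],"spin":0},{"grip":1,"travel":[0,0,0],"spin":0}]'
python3 - <<'E'
from h import *
save('wrist','w3');save('scene','s3')
a=cv2.imread('pics/w3.png')[:,100:460];b=cv2.imread('pics/s3.png')[80:330,120:420]
b=cv2.resize(b,(430,358));o=np.zeros((420,790,3),np.uint8);o[:,:360]=a;o[:358,360:]=b
cv2.imwrite('pics/c3.png',cv2.convertScaleAbs(o,alpha=1.4))
E
```

```text
time_s: 13.48
tcp_pos: [0.5246, 0.0247, 0.0501]
eef_rot: [180.0, -0.0, -86.3]
contact_force: [0.2, -3.0, 0.1]
gripper_width: 0.0237
gripper_force: 6.0
time_s: 13.98
tcp_pos: [0.5246, 0.0296, 0.0728]
eef_rot: [-180.0, -0.0, -86.3]
contact_force: [0.2, -6.2, -0.0]
gripper_width: 0.0239
gripper_force: 6.0
```

View pics/c3.png

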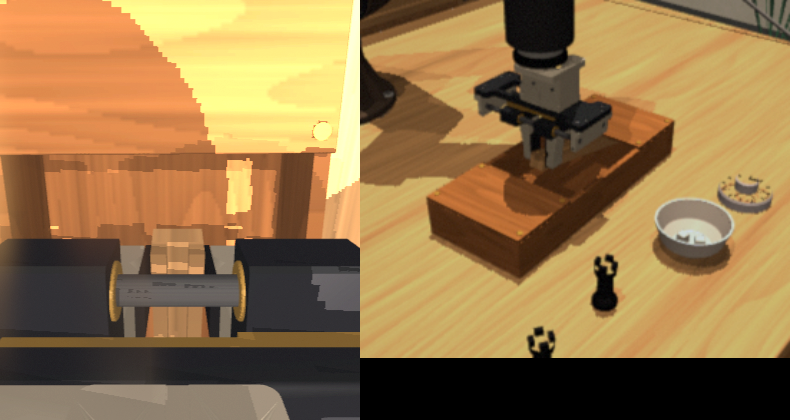

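The rack end is held and raised (its end face at wrist crop ~(178,232)). Drawing it on at a slant.

```bash

python3 -m handwheel '[{"grip":1,"travel":[0.3,0,-0.1],"spin":0},{"grip":1,"travel":[0.3,0,-0.12],"spin":0},{"grip":1,"travel":[0.3,0,-0.16],"spin":0}]'
python3 -m handwheel '[{"grip":1,"travel":[0.35,0,-0.2],"spin":0},{"grip":1,"travel":[0.35,0,-0.24],"spin":0}]'
python3 -m handwheel '[{"grip":1,"travel":[0.35,0,-0.35],"spin":0},{"grip":1,"travel":[0.35,0,-0.45],"spin":0},{"grip":1,"travel":[0.3,0,-0.5],"spin":0}]'
```

```text
time_s: 14.45
tcp_pos: [0.526, 0.0071, 0.0817]
eef_rot: [-180.0, 0.0, -86.3]
contact_force: [0.0, 0.8, -0.9]
gripper_width: 0.0234
gripper_force: 6.0
time_s: 14.7
tcp_pos: [0.5271, -0.0106, 0.093]
eef_rot: [-180.0, 0.0, -86.3]
contact_force: [0.7, 0.3, -1.5]
gripper_width: 0.0238
gripper_force: 6.0
time_s: 15.08
tcp_pos: [0.5287, -0.0355, 0.126]
eef_rot: [-180.0, 0.0, -86.3]
contact_force: [-0.7, -0.5, -1.8]
gripper_width: 0.0242
gripper_force: 6.0
```

```bash

python3 - <<'E'
from h import *
save('wrist','w4');save('scene','s4')
a=cv2.imread('pics/w4.png')[:,100:460];b=cv2.imread('pics/s4.png')[80:330,120:420]
b=cv2.resize(b,(430,358));o=np.zeros((420,790,3),np.uint8);o[:,:360]=a;o[:358,360:]=b
cv2.imwrite('pics/c4.png',cv2.convertScaleAbs(o,alpha=1.4))
E
```

```text
(no output)
```

View pics/c4.png

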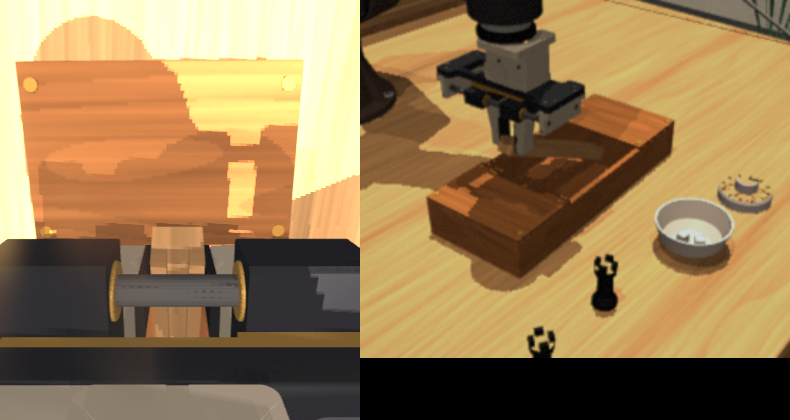

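The rack slants from its gripped end at scene crop (510,147) down to the opening near (605,155). Its tail is probably still ~20 mm under the +y cover, so I'll draw further forward before lifting.

```bash

python3 -m handwheel '[{"grip":1,"travel":[0.4,0,-0.2],"spin":0},{"grip":1,"travel":[0.4,0,-0.2],"spin":0},{"grip":1,"travel":[0.4,0,-0.2],"spin":0}]'
python3 -m handwheel '[{"grip":1,"travel":[0.4,0,-0.25],"spin":0},{"grip":1,"travel":[0.2,0,-0.4],"spin":0},{"grip":1,"travel":[0,0,-0.4],"spin":0},{"grip":1,"travel":[0,0,-0.4],"spin":0}]'
python3 - <<'E'
from h import *
save('wrist','w5');save('scene','s5')
a=cv2.imread('pics/w5.png')[:,100:460];b=cv2.imread('pics/s5.png')[80:330,120:420]
b=cv2.resize(b,(430,358));o=np.zeros((420,790,3),np.uint8);o[:,:360]=a;o[:358,360:]=b
cv2.imwrite('pics/c5.png',cv2.convertScaleAbs(o,alpha=1.4))
E
```

```text
time_s: 15.55
tcp_pos: [0.5305, -0.0655, 0.1401]
eef_rot: [180.0, -0.0, -86.3]
contact_force: [0.2, 0.6, -1.4]
gripper_width: 0.0242
gripper_force: 6.0
time_s: 16.05
tcp_pos: [0.5317, -0.0797, 0.1772]
eef_rot: [-180.0, 0.0, -86.3]
contact_force: [-1.1, 0.1, -0.4]
gripper_width: 0.024
gripper_force: 6.0
```

View pics/c5.png

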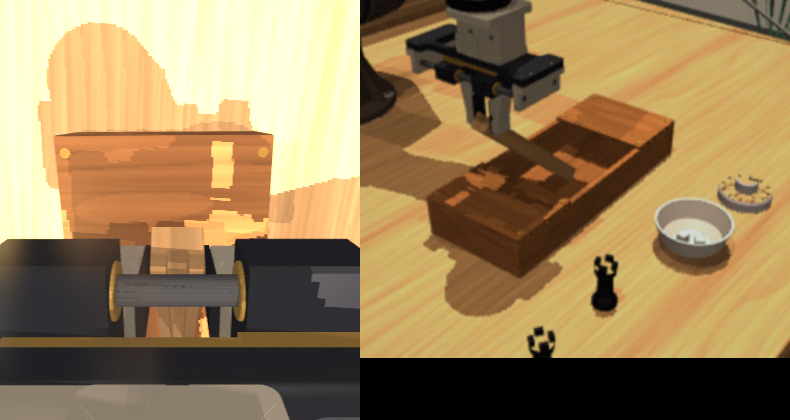

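The tail is at scene crop ~(573,178), clear of the +y cover inside the opening. I'll firm up the grip to freeze the slant and lift straight up.

```bash

python3 -m handwheel '[{"grip":1,"travel":[0,0,0],"spin":0},{"grip":1,"travel":[0,0,-0.4],"spin":0},{"grip":1,"travel":[0,0,-0.6],"spin":0},{"grip":1,"travel":[0,0,-0.7],"spin":0},{"grip":1,"travel":[0,0,-0.7],"spin":0},{"grip":1,"travel":[0,0,-0.7],"spin":0}]' 25
python3 -m handwheel '[{"grip":1,"travel":[0,0,-0.7],"spin":0},{"grip":1,"travel":[0,0,-0.7],"spin":0},{"grip":1,"travel":[0,0,-0.7],"spin":0},{"grip":1,"travel":[0,0,-0.7],"spin":0},{"grip":1,"travel":[0,0,-0.7],"spin":0},{"grip":1,"travel":[0,0,-0.7],"spin":0},{"grip":1,"travel":[0,0,-0.4],"spin":0},{"grip":1,"travel":[0,0,0],"spin":0}]'
python3 -m handwheel '[{"grip":1,"travel":[0,0,0],"spin":0},{"grip":1,"travel":[0,0,0],"spin":0},{"grip":1,"travel":[0,0,0],"spin":0},{"grip":1,"travel":[0,0,0],"spin":0},{"grip":1,"travel":[0,0,0],"spin":0},{"grip":1,"travel":[0,0,0],"spin":0},{"grip":1,"travel":[0,0,0],"spin":0},{"grip":1,"travel":[0,0,0],"spin":0}]'
python3 - <<'E'
from h import *
save('top','t6');save('scene','s6')
a=cv2.imread('pics/t6.png')[60:360,120:420];b=cv2.imread('pics/s6.png')[0:350,90:420]
o=np.zeros((400,780,3),np.uint8);o[:400,:400]=cv2.resize(a,(400,400));o[:400,400:777]=cv2.resize(b,(377,400))
cv2.imwrite('pics/c6.png',cv2.convertScaleAbs(o,alpha=1.4))
E
```

```text
time_s: 16.9
tcp_pos: [0.5315, -0.0797, 0.2552]
eef_rot: [-180.0, 0.0, -86.3]
contact_force: [0.1, -0.2, -0.5]
gripper_width: 0.024
gripper_force: 25.0
time_s: 17.9
tcp_pos: [0.5317, -0.0797, 0.3696]
eef_rot: [-179.9, 0.0, -86.3]
contact_force: [0.1, 0.0, -1.2]
gripper_width: 0.0236
gripper_force: 25.0
time_s: 18.9
tcp_pos: [0.5316, -0.0798, 0.3688]
eef_rot: [-180.0, -0.0, -86.3]
contact_force: [0.7, 0.1, -1.3]
gripper_width: 0.0241
gripper_force: 25.0
```

View pics/c6.png

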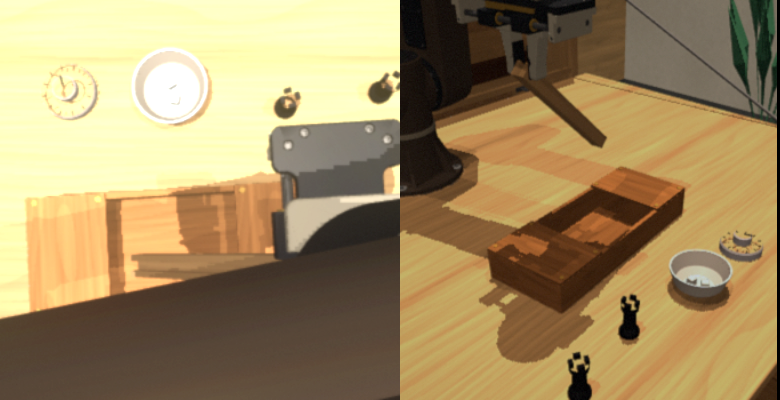

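The rack hangs slanted and still in the gripper, its tail (scene crop ~(603,143)) far above the box. Bowl, rooks and dial are undisturbed.

```bash
python3 -c "
from plant import close_job
print(close_job())"
```

```text
the job is handed in; nothing more can be done
None
```

The job is handed in at about 19 s: the rack came out of the box one end first and is held still at a slant, its low end about 0.25 m up by my estimate (12 cm is needed), and the rooks, bowl and dial look undisturbed.

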